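Find the unlocked service hatch and push it open

TASK

One of the four identical hatches in the low grey service box has been left unlocked. Press gently on the hatches' black press marks until you find the one that rocks, then push that hatch on, with the fingertips only, until its leaf stands up about upright and stays open. Do not pinch or lift anything, and leave the loose parts round the box where they are.

Things in the scene. Friction and masses are not known exactly. Their poses are not given: they have to be found in the camera images.
- service_box: Low grey box fixed to the worktop, 58 (x) x 326 (y) x 55 mm high, long side across the robot's front; origin under its centre, z up. Four hatches (a at the -y end to d at +y, 80 mm pitch; each 46 x 73 (y) x 6 mm, aluminium) lie flush with its rim, 5 mm ribs between. Hollow under each: 48 mm wide (x), 75 mm long (y), floor 4 mm above the worktop. The robot may push box and hatches with at most 35 N.
- hatch_a (a joint): Angle of hatch_a (rad): 0 shut and flush, growing as its press end (+y) goes down and its leaf (-y) rises, 1.5 fully open. Three of the four hatches, drawn at random, are locked inside and give a springy 4 mm at most (under 0.2 rad); the other is free: it yields to 2 to 4 N at the press mark, goes down 20 mm or more and stays at whatever angle it is left.
- hatch_a_press (a point): Centre of the flat black press mark, 16 mm across, on the top face of hatch_a, 24 mm to the +y side of its axis. The press end reaches 41 mm from the axis; on the free hatch it can be pushed down into the box. Probe slowly (about 20 mm/s) and stop at about 7 N: a quick jab at a locked hatch exceeds 35 N.
- hatch_a_edge (a point): Middle of the free edge of the leaf of hatch_a (half-way through its 6 mm thickness), 32 mm to the -y side of the axis when shut; three dark lines run along this end. It moves with the hatch, in an arc of 32 mm radius about the axis.
- hatch_a_axis (a point): Middle of the hinge axis of hatch_a, which runs along the box's x, 52 mm above the worktop, 3 mm below the top face. It does not move.
- hatch_b (a joint): Angle of hatch_b (rad): 0 shut and flush, growing as its press end (+y) goes down and its leaf (-y) rises, 1.5 fully open. Three of the four hatches, drawn at random, are locked inside and give a springy 4 mm at most (under 0.2 rad); the other is free: it yields to 2 to 4 N at the press mark, goes down 20 mm or more and stays at whatever angle it is left.
- hatch_b_press (a point): Centre of the flat black press mark, 16 mm across, on the top face of hatch_b, 24 mm to the +y side of its axis. The press end reaches 41 mm from the axis; on the free hatch it can be pushed down into the box. Probe slowly (about 20 mm/s) and stop at about 7 N: a quick jab at a locked hatch exceeds 35 N.
- hatch_b_edge (a point): Middle of the free edge of the leaf of hatch_b (half-way through its 6 mm thickness), 32 mm to the -y side of the axis when shut; three dark lines run along this end. It moves with the hatch, in an arc of 32 mm radius about the axis.
- hatch_b_axis (a point): Middle of the hinge axis of hatch_b, which runs along the box's x, 52 mm above the worktop, 3 mm below the top face. It does not move.
- hatch_c (a joint): Angle of hatch_c (rad): 0 shut and flush, growing as its press end (+y) goes down and its leaf (-y) rises, 1.5 fully open. Three of the four hatches, drawn at random, are locked inside and give a springy 4 mm at most (under 0.2 rad); the other is free: it yields to 2 to 4 N at the press mark, goes down 20 mm or more and stays at whatever angle it is left.
- hatch_c_press (a point): Centre of the flat black press mark, 16 mm across, on the top face of hatch_c, 24 mm to the +y side of its axis. The press end reaches 41 mm from the axis; on the free hatch it can be pushed down into the box. Probe slowly (about 20 mm/s) and stop at about 7 N: a quick jab at a locked hatch exceeds 35 N.
- hatch_c_edge (a point): Middle of the free edge of the leaf of hatch_c (half-way through its 6 mm thickness), 32 mm to the -y side of the axis when shut; three dark lines run along this end. It moves with the hatch, in an arc of 32 mm radius about the axis.
- hatch_c_axis (a point): Middle of the hinge axis of hatch_c, which runs along the box's x, 52 mm above the worktop, 3 mm below the top face. It does not move.
- hatch_d (a joint): Angle of hatch_d (rad): 0 shut and flush, growing as its press end (+y) goes down and its leaf (-y) rises, 1.5 fully open. Three of the four hatches, drawn at random, are locked inside and give a springy 4 mm at most (under 0.2 rad); the other is free: it yields to 2 to 4 N at the press mark, goes down 20 mm or more and stays at whatever angle it is left.
- hatch_d_press (a point): Centre of the flat black press mark, 16 mm across, on the top face of hatch_d, 24 mm to the +y side of its axis. The press end reaches 41 mm from the axis; on the free hatch it can be pushed down into the box. Probe slowly (about 20 mm/s) and stop at about 7 N: a quick jab at a locked hatch exceeds 35 N.
- hatch_d_edge (a point): Middle of the free edge of the leaf of hatch_d (half-way through its 6 mm thickness), 32 mm to the -y side of the axis when shut; three dark lines run along this end. It moves with the hatch, in an arc of 32 mm radius about the axis.
- hatch_d_axis (a point): Middle of the hinge axis of hatch_d, which runs along the box's x, 52 mm above the worktop, 3 mm below the top face. It does not move.
- red_cup: Red plastic cup-shaped workpiece, 40 mm across, 22 mm high, loose on the worktop; a bystander that is to stay where it is. Origin under its centre.
- black_cup: Black workpiece with a light grey lid, 40 mm across, 27 mm high, loose on the worktop; a bystander that is to stay where it is. Origin under its centre.
- relay: Black upright relay with an orange tab, 29 x 21 x 40 mm, loose on the worktop; a bystander that is to stay where it is. Origin under its centre.
- cylinder: Grey compact pneumatic cylinder with a piston rod, 36 x 76 x 54 mm, loose on the worktop; a bystander that is to stay where it is. Origin under its centre.
- slot_nut: Small silver slot nut, 28 x 14 x 10 mm, lying in front of the service box, loose on the worktop; a bystander that is to stay where it is. Origin under its centre.
- tee: Black push-in tee fitting with blue ends, 29 x 46 x 14 mm, lying in front of the service box, loose on the worktop; a bystander that is to stay where it is. Origin under its centre.

How it is judged:
By the outcome, as a careful person would: the job done as asked, in the order asked, and still so for the second after the job is handed in, with the robot touching nothing.
It also fails if it takes over 45 s, if anything falls off the work surface, if the arm or the gripper's body presses on something with over 40 N, if the wrist force passes 120 N, or if a joint passes its speed limit or range.

ROBOT

A 6-joint arm with a two-finger parallel gripper is mounted at the origin on a cart in front of the work surface, level with it; the furniture and walls round the work are solid. World frame = base frame: x ahead of the robot, y to its left, z up, the work surface at z = 0. Lengths are in mm, angles in rad, forces in N, time in s.
With the tool pointing down it reaches from about 325 to 875 mm from the base axis. Payload 4.4 kg.
Tool frame: the origin (TCP) lies at the very end of the fingers, on their centre line; the grasp point (between the pads) lies 19 mm behind it; z points along the fingers, y is the line along which they close (so a half turn about z gives the same grasp; the last joint's range is limited). The gripper opens to 85 mm and grips with 20 to 120 N. Pads are 22 mm wide; open, the fingers measure 114 mm over their backs; the gripper's body (76 mm by 85 mm) begins 54 mm behind the grasp point. The pads swing forward as they close: fully open they stand 13 mm farther back than shut.
Start: joints at [0.958, 0.207, 1.542, -0, 1.393, -0.15], TCP at [256.721, 514.511, 231.282] pointing down, gripper open.
Joint ranges: [-2.73, 2.73], [-0.86, 2.22], [0.23, 2.46], [-1.11, 4.25], [0.08, 2.63], [-2.82, 2.82]. Speed limits (rad/s): [2.79, 2.79, 3.14, 3.14, 3.14, 3.14].

INTERFACE

Orientations are given as a unit quaternion [w, x, y, z].
In Python, from cell import manip, imaging, finish_job, find_in gives the robot as it stands. The module is installed in compiled form; this text tells all that it offers.
- The arm moves only by the tool carry_out, never from a script. Its arguments are lists of equal length, an entry for each row: "offset": the shift along the world's x, y, z in mm, a list of three; "turn": the turn, a rotation vector about the world's x, y, z in rad, a list of three; "grip": the finger opening in mm, from 0 to 85.4. A call has exactly 5 rows; each row is the pose to reach, as a shift and turn from the pose commanded when the call began; what a row does not reach only later rows make up. A row lasts 1/12 s, in which the tool goes at most 41.7 mm and 7.16 degrees, less where a joint would pass 70% of its speed; a pose out of reach is approached as far as the arm can. A call with a gripper value outside its range is refused whole. The fingers move at their own pace and stop on an object; "grip_force" is the grip in N (left out, the last holds). Time passes only in rows, so rows that repeat a pose let the fingers close, or fill a call up. It gives the time, the measured TCP pose, the force, the opening and the grip force at its end, in the units of the state.
- manip.observe(): the state, without advancing time (a new reading comes with each control period).
- imaging.camera(name): name is "scene" or "top"; returns the picture (384x512x3 uint8, red, green, blue); there is no depth.
- imaging.camera_info(name): a dict with "intrinsics" (3x3 intrinsics, pixels), "T" (4x4, takes a point from camera to world coordinates). Camera axes: x right, y down, z forward; pixel columns grow to the right and rows downward; lengths in mm; the calibration is good to about 2 mm. A picture is of the moment at which its call begins. camera_info takes no time and is no camera call.
- finish_job(): hands the job in; it is judged then, once.
Trained networks look in the newest picture that a camera, given by its name, has taken for a name from the list of things; names that differ only in an ending like _2 or _b are one class to them, and where a whole thing is asked for, a point or a joint stands for the part that bears it (a point fixed in the world has none). Each returns a list of dicts, best first, with "confidence" (0 to 1); they miss things now and then, are a little off and sometimes report something else, mostly with a low value. They report only what shows in the picture. A call takes as long as a camera call.
- find_in(camera, target): "uv" ([column, row] in pixels, amid what is visible of it).
The state is a dict: "clock": time; "q": joint angles; "qvel": joint speeds; "joint_torque": joint torques, N m; "eef_pos": TCP position; "ee_rot": TCP orientation; "wrist_force": force on the tool from outside, world axes, zero at the start; "wrist_torque": the same for the moment, N m; "finger_gap": finger opening in mm; "grasp_force": force on a finger pad.
Only numpy, scipy, OpenCV 4.12 (cv2) and the standard library are available. Lean on these libraries where they do the work, as an engineer would, in place of code of your own. Each camera call takes 0.05 s, during which the arm holds its last target. There are 200 camera calls.

## Working session

There is one attempt and no reset: what is moved stays moved. The work goes in short steps, Python scripts to look and compute and a tool call to move; the robot and the scene stay as the last step left them, time stands still between calls to the robot, and variables do not carry over. Pictures are saved under pics/ and viewed, at most 10 in all, crops included, and the job is handed in when it is done.

Besides the shell and the picture viewer there is one more tool, called after ">>>" as a command line: name --argument value ..., lists and objects as JSON in quotes. carry_out: Moves the arm, as the interface text tells. Its arguments: {"type":"object","properties":{"offset":{"type":"array","items":{"type":"array","items":{"type":"number"}}},"turn":{"type":"array","items":{"type":"array","items":{"type":"number"}}},"grip":{"type":"array","items":{"type":"number"}},"grip_force":{"type":"number"}},"required":["offset","turn","grip"]}

```bash
mkdir -p pics
cat > h.py <<'E'
import numpy as np, cv2
from cell import manip, imaging, finish_job, find_in
def proj(cam,P):
    i=imaging.camera_info(cam); T=np.linalg.inv(np.array(i["T"])); p=T[:3,:3]@np.array(P,float)+T[:3,3]
    q=np.array(i["intrinsics"])@p; return q[:2]/q[2]
def ray(cam,uv,z):
    i=imaging.camera_info(cam); T=np.array(i["T"]); d=T[:3,:3]@np.linalg.inv(np.array(i["intrinsics"]))@np.array([uv[0],uv[1],1.])
    o=T[:3,3]; return o+d*(z-o[2])/d[2]
E
python3 - <<'E'
from h import *
print(manip.observe())
ims=[]
for c in ("top","scene"):
    im=imaging.camera(c); cv2.imwrite(f"pics/{c}0.png",cv2.resize(im[:,:,::-1],(800,600)) if c=="top" else im[:,:,::-1])
    print(c,np.round(imaging.camera_info(c)["T"],2).tolist())
for n in ("hatch_a_press","hatch_a_edge"):
    for d in find_in("top",n): print(n,np.round(d["uv"],1),round(d["confidence"],2),ray("top",d["uv"],55).round(1))
E
```

```text
{'clock': 0.0, 'q': array([ 9.57514850e-01,  2.07497331e-01,  1.54293803e+00,  3.38207098e-05,
        1.39349462e+00, -1.50477589e-01]), 'qvel': array([-1.14101561e-03,  1.95424525e-04,  5.58097099e-04,  7.00006140e-04,
       -5.33065200e-05,  2.67641339e-04]), 'joint_torque': array([ 1.79444282e-04, -3.83030999e+01, -2.91597408e+01, -1.81470932e-04,
        1.05908856e-02,  8.81467699e-07]), 'eef_pos': array([256.26748545, 513.89924804, 230.08940002]), 'ee_rot': array([-4.50964102e-04,  2.29345090e-01,  9.73344473e-01, -1.07828005e-03]), 'wrist_force': array([-0.73191758,  0.12194424, -0.02589587]), 'wrist_torque': array([0.0080966 , 0.01612032, 0.02908492]), 'grasp_force': 0.0, 'finger_gap': 85.25777742445644}
top [[0.01, -1.0, 0.08, 260.57], [-1.0, -0.01, 0.01, 89.11], [-0.01, -0.08, -1.0, 1619.28], [0.0, 0.0, 0.0, 1.0]]
scene [[0.48, -0.55, 0.68, -790.05], [-0.88, -0.29, 0.39, -576.43], [-0.02, -0.78, -0.62, 1185.25], [0.0, 0.0, 0.0, 1.0]]
hatch_a_press [268.5 187. ] 0.71 [415.7  52.4  55. ]
hatch_a_press [199.9 187.8] 0.55 [410.2 273.8  55. ]
hatch_a_edge [270.1 186.3] 0.56 [418.1  47.3  55. ]
```

View pics/top0.png

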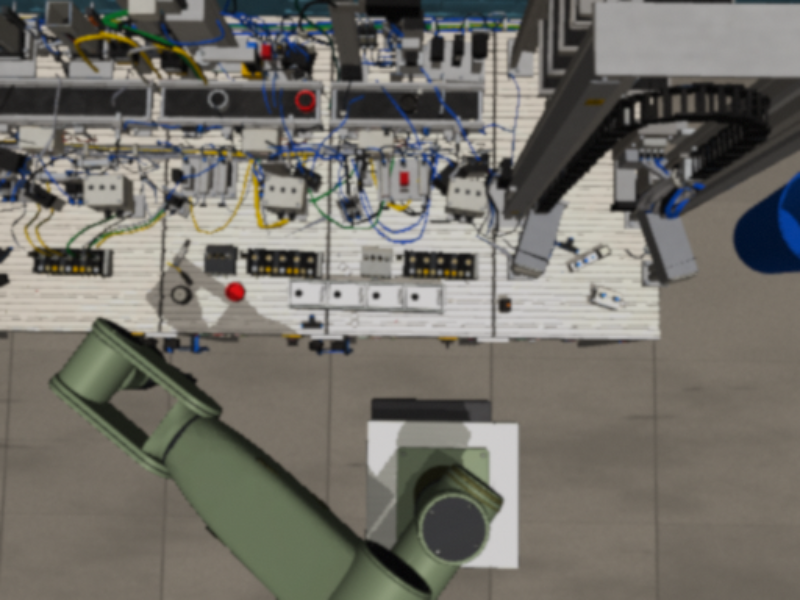

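View pics/scene0.png

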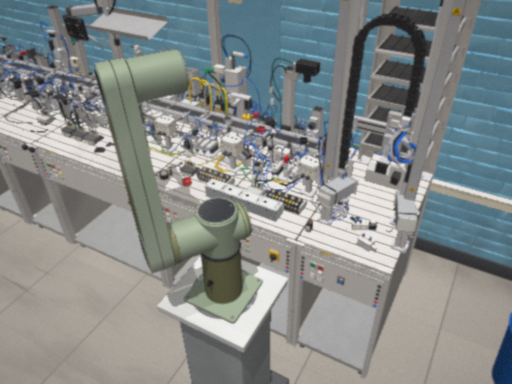

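The top view shows the box at about (290–442, 282–310) in the 800 px picture. Its press marks are near (299,293), (338,295), (376,296) and (415,297), and +y is to the left, so d is leftmost. I'll refine those positions numerically.

Run:
```python
from h import *
im=imaging.camera("top"); x0,y0,x1,y1=180,170,290,215
cv2.imwrite("pics/crop1.png",cv2.resize(im[y0:y1,x0:x1,::-1],None,fx=7,fy=7,interpolation=cv2.INTER_CUBIC))
g=cv2.cvtColor(im,cv2.COLOR_RGB2GRAY).astype(float)
for u,v in ((299,293),(338,295),(376,296),(415,297)):
    u=int(u*.64);v=int(v*.64); w=g[v-5:v+6,u-5:u+6]; k=np.clip(130-w,0,None)
    yy,xx=np.mgrid[v-5:v+6,u-5:u+6]; c=((k*xx).sum()/k.sum(),(k*yy).sum()/k.sum())
    print(np.round(c,2),w.min(),ray("top",c,55).round(1))
im=imaging.camera("scene")
cv2.imwrite("pics/crop2.png",cv2.resize(im[165:235,150:310,::-1],None,fx=5,fy=5,interpolation=cv2.INTER_CUBIC))
```

```text
[190.65 187.23] 31.0 [411.7 303.7  55. ]
[215.43 187.92] 31.0 [410.5 223.6  55. ]
[240.26 188.74] 30.0 [408.9 143.4  55. ]
[265.06 189.55] 32.0 [407.3  63.4  55. ]
```

View pics/crop1.png

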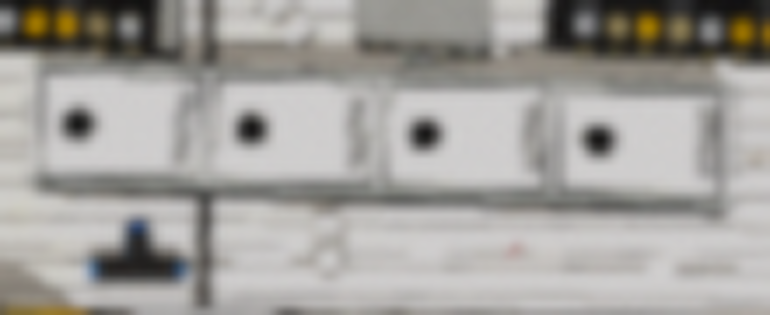

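View pics/crop2.png

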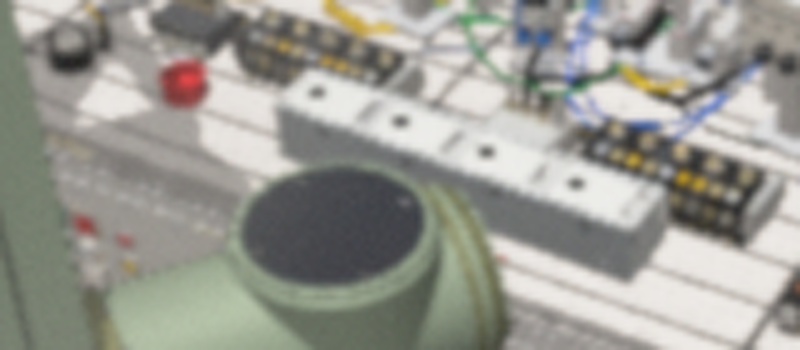

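The crops confirm four evenly spaced marks (80.1 mm pitch), with the dark leaf lines to their -y side and the box turned about 1°. The marks are at x,y: d (412,304), c (410,224), b (409,143) and a (407,63). The tee and nut lie in front of the box, clear of my path. I'm moving above d with the fingers shut and the closing line along x.

>>> carry_out --offset '[[22, -30, 0], [44, -60, 0], [66, -90, 0], [88, -120, 0], [110, -150, 0]]' --turn '[[0, 0, -0.12], [0, 0, -0.24], [0, 0, -0.36], [0, 0, -0.48], [0, 0, -0.6]]' --grip '[0, 0, 0, 0, 0]' --grip_force 20

```text
clock: 0.72
eef_pos: [367.3, 363.2, 231.3]
ee_rot: [0.0, 0.509, 0.861, 0.0]
wrist_force: [0.9, 0.5, 0.3]
finger_gap: 25.7
grasp_force: 0.0
```

>>> carry_out --offset '[[9, -12, -30], [18, -24, -60], [27, -36, -90], [36, -48, -116], [45, -60, -141]]' --turn '[[0, 0, -0.11], [0, 0, -0.22], [0, 0, -0.33], [0, 0, -0.43], [0, 0, -0.526]]' --grip '[0, 0, 0, 0, 0]'

```text
clock: 1.13
eef_pos: [411.8, 303.6, 88.9]
ee_rot: [-0.0, 0.715, 0.699, -0.0]
wrist_force: [0.0, 0.1, 0.2]
finger_gap: 0.3
grasp_force: 0.0
```

>>> carry_out --offset '[[0, 0, -5], [0, 0, -10], [0, 0, -15], [0, 0, -20], [0, 0, -25]]' --turn '[[0, 0, 0], [0, 0, 0], [0, 0, 0], [0, 0, 0], [0, 0, 0]]' --grip '[0, 0, 0, 0, 0]'

```text
clock: 1.55
eef_pos: [412.5, 305.8, 66.4]
ee_rot: [0.0, 0.713, 0.701, 0.002]
wrist_force: [-0.2, 0.4, -0.9]
finger_gap: -0.3
grasp_force: 0.0
```

>>> carry_out --offset '[[0, 0, -1.6], [0, 0, -3.2], [0, 0, -4.8], [0, 0, -6.4], [0, 0, -8]]' --turn '[[0, 0, 0], [0, 0, 0], [0, 0, 0], [0, 0, 0], [0, 0, 0]]' --grip '[0, 0, 0, 0, 0]'

```text
clock: 1.97
eef_pos: [411.9, 304.7, 57.4]
ee_rot: [0.0, 0.713, 0.701, 0.0]
wrist_force: [-0.3, 0.1, 0.5]
finger_gap: -0.0
grasp_force: 0.0
```

>>> carry_out --offset '[[0, 0, -1], [0, 0, -2], [0, 0, -3], [0, 0, -4], [0, 0, -4]]' --turn '[[0, 0, 0], [0, 0, 0], [0, 0, 0], [0, 0, 0], [0, 0, 0]]' --grip '[0, 0, 0, 0, 0]'

```text
clock: 2.38
eef_pos: [411.8, 304.7, 53.4]
ee_rot: [-0.0, 0.713, 0.701, 0.0]
wrist_force: [-1.2, 1.5, 1.5]
finger_gap: -0.2
grasp_force: 0.5
```

>>> carry_out --offset '[[0, 0, -0.7], [0, 0, -1.3], [0, 0, -2], [0, 0, -2], [0, 0, -2]]' --turn '[[0, 0, 0], [0, 0, 0], [0, 0, 0], [0, 0, 0], [0, 0, 0]]' --grip '[0, 0, 0, 0, 0]'

```text
clock: 2.8
eef_pos: [411.8, 304.7, 51.3]
ee_rot: [-0.0, 0.713, 0.701, 0.0]
wrist_force: [-0.7, 1.1, 2.0]
finger_gap: 0.2
grasp_force: 0.8
```

>>> carry_out --offset '[[0, 0, -0.7], [0, 0, -1.3], [0, 0, -2], [0, 0, -2], [0, 0, -2]]' --turn '[[0, 0, 0], [0, 0, 0], [0, 0, 0], [0, 0, 0], [0, 0, 0]]' --grip '[0, 0, 0, 0, 0]'

```text
clock: 3.22
eef_pos: [411.8, 304.5, 49.2]
ee_rot: [0.0, 0.713, 0.701, 0.0]
wrist_force: [0.4, 2.2, 1.1]
finger_gap: 0.2
grasp_force: 0.7
```

>>> carry_out --offset '[[0, 0, -1], [0, 0, -2], [0, 0, -3], [0, 0, -4], [0, 0, -5]]' --turn '[[0, 0, 0], [0, 0, 0], [0, 0, 0], [0, 0, 0], [0, 0, 0]]' --grip '[0, 0, 0, 0, 0]'

```text
clock: 3.63
eef_pos: [411.9, 304.4, 44.2]
ee_rot: [0.0, 0.713, 0.701, 0.0]
wrist_force: [1.0, -0.1, 2.7]
finger_gap: 0.0
grasp_force: 0.9
```

d is free: it has gone down 11 mm at under 3 N. Now pushing on down.

>>> carry_out --offset '[[0, 0, -1.6], [0, 0, -3.2], [0, 0, -4.8], [0, 0, -6.4], [0, 0, -8]]' --turn '[[0, 0, 0], [0, 0, 0], [0, 0, 0], [0, 0, 0], [0, 0, 0]]' --grip '[0, 0, 0, 0, 0]'

```text
clock: 4.05
eef_pos: [411.8, 304.6, 36.1]
ee_rot: [-0.0, 0.713, 0.701, 0.0]
wrist_force: [1.0, 1.1, 3.2]
finger_gap: -0.1
grasp_force: 0.9
```

>>> carry_out --offset '[[0, 0, -1.6], [0, 0, -3.2], [0, 0, -4.8], [0, 0, -6.4], [0, 0, -8]]' --turn '[[0, 0, 0], [0, 0, 0], [0, 0, 0], [0, 0, 0], [0, 0, 0]]' --grip '[0, 0, 0, 0, 0]'

```text
clock: 4.47
eef_pos: [411.6, 304.5, 28.0]
ee_rot: [-0.0, 0.713, 0.701, -0.0]
wrist_force: [-0.6, 1.3, 1.3]
finger_gap: -0.2
grasp_force: 0.6
```

>>> carry_out --offset '[[0, -1.2, 0], [0, -2.4, 0], [0, -3.6, 0], [0, -4.8, 0], [0, -6, 0]]' --turn '[[0, 0, 0], [0, 0, 0], [0, 0, 0], [0, 0, 0], [0, 0, 0]]' --grip '[0, 0, 0, 0, 0]'

```text
clock: 4.88
eef_pos: [411.5, 298.4, 28.1]
ee_rot: [-0.0, 0.713, 0.701, -0.0]
wrist_force: [-0.5, 2.2, -0.5]
finger_gap: 0.2
grasp_force: 0.9
```

Run:
```python
from h import *
im=imaging.camera("scene")
cv2.imwrite("pics/s2.png",cv2.resize(im[140:240,150:310,::-1],None,fx=5,fy=5,interpolation=cv2.INTER_CUBIC))
```

```text
(no output)
```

View pics/s2.png

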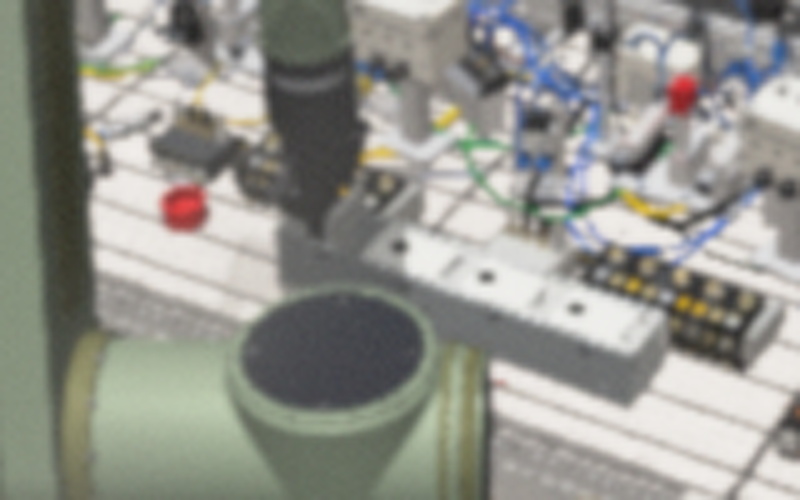

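The fingertip is inside hatch d at about (318,235). The leaf stands steeply next to it, around (345,225), still leaning a little to -y. Pushing on gently.

>>> carry_out --offset '[[0, -0.5, 0], [0, -1, 0], [0, -1.5, 0], [0, -2, 0], [0, -2.5, 0]]' --turn '[[0, 0, 0], [0, 0, 0], [0, 0, 0], [0, 0, 0], [0, 0, 0]]' --grip '[0, 0, 0, 0, 0]'

```text
clock: 5.35
eef_pos: [411.6, 296.0, 28.2]
ee_rot: [-0.0, 0.713, 0.701, -0.0]
wrist_force: [0.3, 2.4, -1.7]
finger_gap: -0.0
grasp_force: 1.0
```

>>> carry_out --offset '[[0, -0.4, 0], [0, -0.8, 0], [0, -1.2, 0], [0, -1.2, 0], [0, -1.2, 0]]' --turn '[[0, 0, 0], [0, 0, 0], [0, 0, 0], [0, 0, 0], [0, 0, 0]]' --grip '[0, 0, 0, 0, 0]'

```text
clock: 5.77
eef_pos: [411.7, 295.5, 28.3]
ee_rot: [-0.0, 0.714, 0.701, 0.001]
wrist_force: [-0.4, 4.4, -2.9]
finger_gap: 0.0
grasp_force: 2.4
```

Resistance is rising, so the hatch is probably at its stop. Backing off, lifting clear and looking.

>>> carry_out --offset '[[0, 3, 0], [0, 6, 0], [0, 9, 0], [0, 10, 0], [0, 10, 5]]' --turn '[[0, 0, 0], [0, 0, 0], [0, 0, 0], [0, 0, 0], [0, 0, 0]]' --grip '[0, 0, 0, 0, 0]'

```text
clock: 6.18
eef_pos: [411.0, 304.5, 32.7]
ee_rot: [-0.0, 0.713, 0.701, -0.001]
wrist_force: [0.0, -0.5, -1.2]
finger_gap: 0.4
grasp_force: 0.0
```

>>> carry_out --offset '[[0, 0, 15], [0, 0, 35], [0, 0, 65], [0, 0, 100], [0, 0, 135]]' --turn '[[0, 0, 0], [0, 0, 0], [0, 0, 0], [0, 0, 0], [0, 0, 0]]' --grip '[0, 0, 0, 0, 0]'

```text
clock: 6.6
eef_pos: [411.0, 304.2, 169.4]
ee_rot: [-0.0, 0.713, 0.701, -0.001]
wrist_force: [-0.2, 0.8, -0.5]
finger_gap: -0.1
grasp_force: 0.0
```

>>> carry_out --offset '[[-20, 30, 0], [-40, 60, 0], [-60, 90, 0], [-80, 120, 0], [-80, 120, 0]]' --turn '[[0, 0, 0], [0, 0, 0], [0, 0, 0], [0, 0, 0], [0, 0, 0]]' --grip '[0, 0, 0, 0, 0]'

```text
clock: 7.02
eef_pos: [328.3, 428.9, 169.1]
ee_rot: [-0.001, 0.711, 0.703, 0.001]
wrist_force: [0.6, -0.6, 0.4]
finger_gap: 0.1
grasp_force: 0.0
```

Run:
```python
from h import *
im=imaging.camera("scene"); a=cv2.resize(im[160:225,190:290,::-1],(800,520),interpolation=cv2.INTER_CUBIC)
ax=np.array([411.3,279.8,52]); e=np.array([.0183,.9998,0])
for deg,c in ((70,(255,0,0)),(90,(0,0,255))):
    t=np.radians(deg)
    for s in (-23,23):
        p=ax+np.array([.9998,-.0183,0])*s-32*np.cos(t)*e+[0,0,32*np.sin(t)]
        u=(proj("scene",p)-[190,160])*8; cv2.circle(a,tuple(int(k) for k in u),4,c,1)
t=imaging.camera("top"); b=cv2.resize(t[170:215,180:290,::-1],None,fx=5,fy=5,interpolation=cv2.INTER_CUBIC)
cv2.imwrite("pics/s3.png",a); cv2.imwrite("pics/t3.png",b)
for n in ("hatch_a_edge",):
  for d in find_in("scene",n): print(d)
```

```text
(no output)
```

View pics/s3.png

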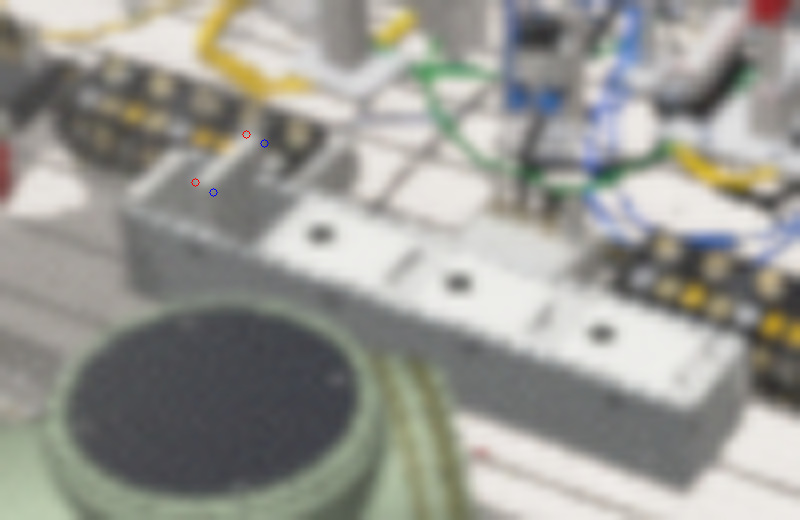

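View pics/t3.png

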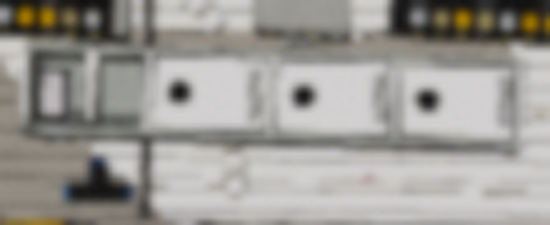

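The scene crop shows leaf d's top edge running from about (205,185) to (255,130), on the marks I projected for 90°. From above the leaf is a thin strip near (92,85), with the tee where it was. The hatch is standing free and the arm is well clear, so I'm handing in.

```bash
python3 -c "
from cell import finish_job
print(finish_job())"
```

```text
the job is handed in; nothing more can be done
None
```

Hatch d was the unlocked one: the first I probed, it gave way at under 3 N. I pushed it open with the fingertips until its leaf stood about upright, where it stayed, and handed the job in with the arm clear and no loose parts touched.

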